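# Set the ignition timing ring and swing its clamp over

### The arm

A 6-joint arm with a two-finger parallel gripper is mounted at the origin on the work surface. World frame = base frame: x ahead of the robot, y to its left, z up, the work surface at z = 0. Lengths are in mm, angles in rad, forces in N, time in s.
With the tool pointing down it reaches from about 300 to 750 mm from the base axis. Payload 8.5 kg.
Tool frame: the origin (TCP) lies midway between the tips of the shut fingers; the grasp point (between the pads) lies env.pinch_z behind it (env.pinch_z is the distance from the TCP to the grasp point, in mm); z points along the fingers, y is the direction in which the jaws open and shut (so a half turn about z gives the same grasp; the last joint's range is limited). The gripper opens to 85 mm and grips with 20 to 120 N. Pads are 22 mm wide; open, the fingers measure 114 mm over their backs; the gripper's body (76 mm by 85 mm) begins 54 mm behind the grasp point. The pads swing forward as they close: fully open they stand 13 mm farther back than shut.
Start: joints at [1.002, 0.381, 1.297, -0, 1.464, -0.215], TCP at [190.546, 515.919, 205.922] pointing down, gripper open.
Joint ranges: [-3.11, 3.11], [-0.89, 2.33], [0.22, 2.48], [-1.42, 4.56], [0.17, 2.85], [-2.88, 2.88]. Speed limits (rad/s): [2.39, 2.39, 3.14, 3.14, 3.14, 3.14].

### API

Orientations are given as a 3x3 rotation matrix whose columns are the frame's x, y, z axes.
In Python, from bench import env gives the robot as it stands. The module is installed in compiled form; this text tells all that it offers.
- The arm moves only by the tool apply_moves, never from a script. Its argument "plan" is a list that holds one entry, the list of rows, each a list of 7 numbers: the shift along the tool's x, y, z in m, then the turn, a rotation vector about the tool's x, y, z in degrees, then the closure in counts, from 0 (fully open) to 255 (shut). In form: [[[x, y, z, ax, ay, az, grip], ...]]. A call has 1 to 12 rows; each row shifts and turns the commanded pose from where the row before left it, along the tool's axes as they then stand; what a row does not reach is not made up. A row lasts 1/8 s, in which the tool goes at most 62.5 mm and 10.7 degrees, less where a joint would pass 70% of its speed; a pose out of reach is approached as far as the arm can. A call is refused whole if a number of a shift passes 0.0625 or a number of a turn 10.7, either way. A call with a gripper value outside its range is refused whole. The fingers move at their own pace and stop on an object; the grip force is fixed at half the most. Time passes only in rows, so rows that do not move let the fingers close. It gives the time, the measured TCP pose, the force and the opening at its end, in the units of the state.
- env.read_state(): the state, without advancing time (a new reading comes with each control period).
- env.grab_frame(name): name is "scene" or "top" or "wrist"; returns a dict with "pixels" (420x560x3 uint8, red, green, blue), "camera_matrix" (3x3 intrinsics, pixels), "k1" (the pictures are not rectified: a ray, as slopes to the right and down, at radius r is drawn at 1 + k1 r^2 times it, then the intrinsics apply), "R" (3x3) and "t" (3): a world point X has camera coordinates R X + t; the wrist camera has in their place "tool_from_camera" (4x4, takes a point from camera to tool coordinates, whose origin is the TCP and whose axes are the flange's). Camera axes: x right, y down, z forward; pixel columns grow to the right and rows downward; lengths in mm; the calibration is good to about 2 mm. A picture is of the moment at which its call begins: read the wrist's pose just before it. There is no depth.
- env.hand_in(): hands the job in, once; it reports no verdict.
Trained networks look in the newest picture that a camera, given by its name, has taken for a name from the list of things; names that differ only in an ending like _2 or _b are one class to them, and where a whole thing is asked for, a point or a joint stands for the part that bears it (a point fixed in the world has none). Each returns a list of dicts, best first, with "conf" (0 to 1); they miss things now and then, are a little off and sometimes report something else, mostly with a low value. They report only what shows in the picture. A call takes as long as a camera call.
- env.regions_of(camera, name): "mask" (420x560 bool, what is visible of it) and "box" ([left, top, right, bottom] in pixels, round what is visible of it).
- env.spot_point(camera, name): "location" ([column, row] in pixels: a listed point, or the origin of a listed thing).
The state is a dict: "time": time; "joint_positions": joint angles; "joint_vel": joint speeds; "joint_efforts": joint torques, N m; "tool_pos": TCP position; "tool_rot": TCP orientation; "force": force on the tool from outside, world axes, zero at the start; "moment": the same for the moment, N m; "grip_width": finger opening in mm.
Only numpy, scipy, OpenCV 4.12 (cv2) and the standard library are available. Lean on these libraries where they do the work, as an engineer would, in place of code of your own. Each camera call takes 0.05 s, during which the arm holds its last target. There are 200 camera calls.

### The job

On the engine case lying on the bench, push the upright blade of the timing ring's lever round until the ring's pointer stands at the one long mark of the white scale, and leave it there. Then push the small clamp arm on the far side of the case round over the ring until it meets its stop. Only push with the fingers: do not pinch the lever or the clamp between them, and leave the piston, pin, socket and wrench where they are.

Things in the scene. Friction and masses are not known exactly. Their poses are not given: they have to be found in the camera images.
- case: half of a motorcycle engine case, cast aluminium, lying flat and fixed to the bench: a 268 mm disc whose flat top is 46 mm above the bench, with low bolt ears round its rim (to 34 mm) and at its +x, -y side a lower round lobe with a sprocket and shaft stub (to 66 mm). Origin under the centre of the disc, on the bench; z up. It stands at any yaw within 0.4 rad
- ring_axis (a point): point on the timing ring's vertical turning axis, at the height of the ring's upper face (54 mm above the bench), at the case's centre. A rotor of 62 mm diameter with a nut fills the ring's middle, up to 64 mm above the bench. Axes as the case
- ring (a joint): angle of the timing ring in rad, between stops at -1.15 and 1.15; at 0 its lever points along the case's -x, and it grows anticlockwise seen from above. It starts between -0.95 and -0.5. It turns against friction of about 0.2 N m (2 to 3 N at the blade), has no spring and stays where it is left
- lever_blade (a point): middle of the lever's upright dark steel blade, 76 mm from the ring's axis and 79 mm above the bench: 28 mm long in the radial direction, 10 mm thick, standing from 54 to 99 mm above the bench on a 16 mm wide arm. Turns with the ring: x points to the ring's axis, the blade's two broad faces look to +y and -y
- pointer_tip (a point): tip of the cone-shaped pointer at the end of the lever, 111 mm from the ring's axis, 50 mm above the bench. Axes turn with the ring: x points to the ring's axis
- long_mark (a point): inner end of the long black mark (20 x 5 mm, radial) of the white scale, 112.5 mm from the ring's axis, 50 mm above the bench. Shorter, thinner marks (7 x 1.6 mm) lie either side every 0.1 rad. The scale is a curved strip 20 mm wide, fixed, but set at a different angle round the ring each time, always anticlockwise (from above) of where the pointer starts: the mark lies where joint ring would read between 0 and 0.6. x points to the ring's axis
- clamp (a joint): angle of the clamp arm in rad, 0 to 1.45 (its stop); at 0 the arm points along the case's +y, and it grows anticlockwise seen from above, until the arm lies over the ring, pointing to the ring's axis. It starts between 0 and 0.25. It turns against friction of about 0.12 N m (2 to 3 N at its blade), has no spring and stays where it is left; the ring is not held or moved by it
- clamp_pivot (a point): the clamp arm's vertical turning axis, 85 mm from the ring's axis along the case's +x, 58 mm above the bench (the arm's underside). Axes as the case
- clamp_blade (a point): middle of the upright dark steel blade near the end of the clamp arm, 48 mm from its pivot, 89 mm above the bench: 18 mm long in the radial direction, 10 mm thick, standing from 64 to 109 mm above the bench on a 14 mm wide arm that ends 58 mm from the pivot. Turns with the arm: y points away from the pivot, the blade's broad faces look to +x and -x
- piston: loose aluminium piston standing on the bench, 76 mm diameter, 60 mm high; origin under its centre. Leave it alone
- gudgeon_pin: loose steel tube standing on the bench, 20 mm diameter, 52 mm high; origin under its centre. Leave it alone
- socket: loose steel spanner socket standing on the bench, 30 mm diameter, 40 mm high; origin under its centre. Leave it alone
- wrench: loose steel wrench lying on the bench, 180 mm long along its x; origin under its middle. Leave it alone

How it is judged:
By the outcome, as a careful person would: the job done as asked, in the order asked, and still so for the second after the job is handed in, with the robot touching nothing.
It also fails if it takes over 67 s, if anything falls off the work surface, if the arm or the gripper's body presses on something with over 40 N, if the wrist force passes 120 N, or if a joint passes its speed limit or range.

## Working session

There is one attempt and no reset: what is moved stays moved. The work goes in short steps, Python scripts to look and compute and a tool call to move; the robot and the scene stay as the last step left them, time stands still between calls to the robot, and variables do not carry over. Pictures are saved under pics/ and viewed, on a budget of 10 in all, crops included, one or two more only if the job needs it, and the job is handed in when it is done.

Besides the shell and the picture viewer there is one more tool, called after "Request:" as a command line: name --argument value ..., lists and objects as JSON in quotes. apply_moves: Moves the arm, as the interface text tells. Its arguments: {"type":"object","properties":{"plan":{"type":"array"}},"required":["plan"]}

```bash
mkdir -p pics; cat > h.py <<'E'
import numpy as np, cv2
from bench import env
def undist(f,uv):
    K=np.array(f["camera_matrix"]);d=np.array([f["k1"],0,0,0,0.])
    return cv2.undistortPoints(np.array([[uv]],float),K,d)[0,0]
def cam(f,st=None):
    if "R" in f: R=np.array(f["R"]);t=np.array(f["t"]).ravel();return R.T,-R.T@t
    T=np.array(f["tool_from_camera"]);Rt=np.array(st["tool_rot"]);p=np.array(st["tool_pos"])
    return Rt@T[:3,:3],Rt@T[:3,3]+p
def topl(f,uv,z,st=None):
    A,o=cam(f,st);d=A@np.append(undist(f,uv),1);return o+d*(z-o[2])/d[2]
def proj(f,X,st=None):
    A,o=cam(f,st);c=A.T@(np.array(X,float)-o);s=c[:2]/c[2];s=s*(1+f["k1"]*(s@s))
    K=np.array(f["camera_matrix"]);return K[:2,:2]@s+K[:2,2]
Z=dict(case=0,ring_axis=54,lever_blade=79,pointer_tip=50,long_mark=50,clamp_pivot=58,clamp_blade=89,piston=0,gudgeon_pin=0,socket=0,wrench=0)
def look(name,names=Z,save=None):
    st=env.read_state();f=env.grab_frame(name)
    if save: cv2.imwrite("pics/"+save,f["pixels"][:,:,::-1])
    out={}
    for n in names:
        r=env.spot_point(name,n)
        if r:
            out[n]=topl(f,r[0]["location"],Z[n],st)
            print(name,n,round(r[0]["conf"],2),np.round(r[0]["location"]),np.round(out[n],1))
        else: print(name,n,"none")
    return st,f,out
E
python3 - <<'E'
from h import *
for c in ("top","scene"): look(c,save=c+"1.png")
a=cv2.imread("pics/top1.png");b=cv2.imread("pics/scene1.png")
print(env.pinch_z, env.read_state()["tool_rot"],env.read_state()["time"])
cv2.imwrite("pics/both1.png",cv2.resize(np.vstack([a,b]),None,fx=.714,fy=.714))
E
```

```text
top case 0.72 [264. 203.] [559.8  55.7   0. ]
top ring_axis 0.8 [262. 200.] [557.1  60.8  54. ]
top lever_blade 0.63 [239. 222.] [498.7 110.2  79. ]
top pointer_tip 0.73 [229. 235.] [469.  136.5  50. ]
top long_mark 0.69 [282. 237.] [469.   10.1  50. ]
top clamp_pivot 0.67 [247. 165.] [640.4  98.2  58. ]
top clamp_blade 0.5 [227. 165.] [631.  142.2  89. ]
top piston 0.63 [182. 224.] [498.8 262.5   0. ]
top gudgeon_pin 0.45 [220. 275.] [375.8 159.6   0. ]
top socket 0.6 [341. 246.] [ 455.2 -137.     0. ]
top wrench 0.67 [368. 180.] [ 623.8 -208.     0. ]
scene case 0.97 [308. 221.] [561.1  58.9   0. ]
scene ring_axis 0.74 [312. 197.] [558.2  76.5  54. ]
scene lever_blade 0.92 [303. 166.] [507.4 125.1  79. ]
scene pointer_tip 0.79 [295. 170.] [484.6 133.2  50. ]
scene long_mark 0.72 [258. 201.] [469.9   9.8  50. ]
scene clamp_pivot 0.84 [357. 207.] [650.8  94.9  58. ]
scene clamp_blade 0.82 [358. 178.] [625.7 142.6  89. ]
scene piston 0.94 [326. 159.] [498.4 256.4   0. ]
scene gudgeon_pin 0.59 [266. 163.] [386.6 168.2   0. ]
scene socket 0.74 [213. 260.] [ 457.  -132.3    0. ]
scene wrench 0.97 [266. 330.] [ 627.7 -205.7    0. ]
18.700000000000003 [[-9.38058334e-01  3.46477361e-01 -2.50090646e-05]
 [ 3.46477361e-01  9.38058334e-01  9.60578602e-06]
 [ 2.67881488e-05  3.45712930e-07 -1.00000000e+00]] 1.2
```

View pics/both1.png

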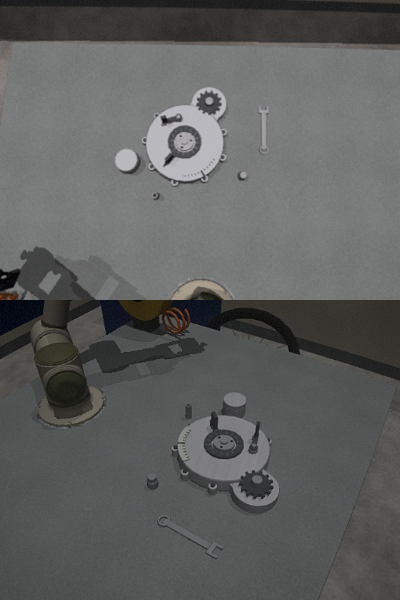

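The top and scene views agree: the case is near (560, 70) with the lever on the +y/-x side. In the stacked picture the mark is at about (204,175) and the clamp at about (165,120). I'll shut the fingers and take a close look with the wrist camera.

Request:
apply_moves --plan '[[[-0.041,-0.032,-0.015,0,0,0,255],[-0.041,-0.032,-0.015,0,0,0,255],[-0.041,-0.032,-0.015,0,0,0,255],[-0.041,-0.032,-0.015,0,0,0,255],[-0.041,-0.032,-0.015,0,0,0,255],[-0.041,-0.032,-0.015,0,0,0,255],[-0.041,-0.032,-0.015,0,0,0,255],[-0.041,-0.032,-0.015,0,0,0,255],[-0.041,-0.032,-0.015,0,0,0,255],[-0.041,-0.032,-0.015,0,0,0,255],[0,0,0,0,0,0,255]]]'

```text
time: 2.58
tool_pos: [465.8, 71.1, 356.1]
tool_rot: [[-0.937, 0.35, 0.001], [0.35, 0.937, -0.0], [-0.001, -0.0, -1.0]]
force: [0.4, -0.5, 0.0]
grip_width: -0.1
```

```bash
cat >> h.py <<'E'
from scipy.optimize import least_squares
# fit params: cx,cy,yaw,ring,mark,clamp
def model(p):
    cx,cy,yaw,r,m,k=p;c=np.array([cx,cy]);u=lambda a:np.array([np.cos(a),np.sin(a)])
    pv=c+85*u(yaw)
    return dict(case=c,ring_axis=c,lever_blade=c+76*u(yaw+np.pi+r),pointer_tip=c+111*u(yaw+np.pi+r),
      long_mark=c+112.5*u(yaw+np.pi+m),clamp_pivot=pv,clamp_blade=pv+48*u(yaw+np.pi/2+k))
def fit(obs,p0=(560,70,.3,-.8,.3,.1)):
    f=lambda p:np.concatenate([(model(p)[n]-v[:2]) for o in obs for n,v in o.items() if n in model(p)])
    s=least_squares(f,p0,loss="soft_l1",f_scale=3.);print("fit",np.round(s.x,3));return s.x
E
python3 - <<'E'
from h import *
st,f,o=look("wrist",["case","ring_axis","lever_blade","pointer_tip","long_mark","clamp_pivot","clamp_blade"],"w1.png")
p=fit([o]);M=model(p)
for n in o: print(n,np.round(M[n],1),np.round(M[n]-o[n][:2],1))
print(np.round(f["tool_from_camera"],2),np.round(st["tool_pos"],1),np.round(st["tool_rot"],2),st["time"],st["grip_width"],np.round(st["joint_positions"],2))
E
```

```text
wrist case 0.88 [297. 212.] [567.7  65.6   0. ]
wrist ring_axis 0.77 [299. 218.] [561.9  69.4  54. ]
wrist lever_blade 0.42 [246. 177.] [460.9  17.5  79. ]
wrist pointer_tip 0.59 [321. 157.] [477.7 135.9  50. ]
wrist long_mark 0.58 [247. 176.] [464.7  13.2  50. ]
wrist clamp_pivot 0.58 [327. 255.] [641.8  91.8  58. ]
wrist clamp_blade 0.95 [355. 250.] [632.9 138.7  89. ]
fit [ 5.62825e+02  6.64900e+01  3.07000e-01 -9.54000e-01  1.91000e-01
 -7.50000e-02]
case [562.8  66.5] [-4.8  0.9]
ring_axis [562.8  66.5] [ 1.  -2.9]
lever_blade [502.2 112.3] [41.4 94.8]
pointer_tip [474.3 133.5] [-3.4 -2.4]
long_mark [464.   12.8] [-0.8 -0.4]
clamp_pivot [643.9  92.2] [2.1 0.3]
clamp_blade [632.8 138.9] [-0.   0.2]
[[   0.     -0.95   -0.32   82.47]
 [   1.      0.      0.     -0.33]
 [  -0.     -0.32    0.95 -167.42]
 [   0.      0.      0.      1.  ]] [465.8  71.1 356.1] [[-0.94  0.35  0.  ]
 [ 0.35  0.94 -0.  ]
 [-0.   -0.   -1.  ]] 2.575 -0.06364375753112814 [-0.1   0.17  1.17 -0.    1.8  -1.31]
```

View pics/w1.png

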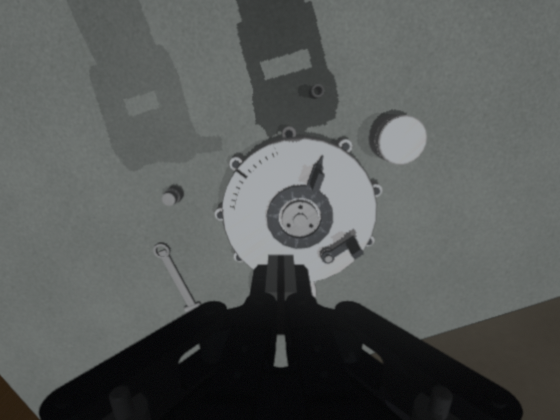

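In the wrist picture the ring axis is at about (300,216), the pointer tip at (322,157), the long mark at (242,173), the clamp pivot at (327,257) and its blade at (350,243). The network's lever_blade hit is wrong: it landed on the mark. The rest fit the geometry: centre (562,68), yaw 0.31. Next I'll go to the clockwise side of the lever blade, above it.

Request:
apply_moves --plan '[[[-0.0056,0.0164,0.045,0,0,0,255],[-0.0056,0.0164,0.045,0,0,0,255],[-0.0056,0.0164,0.045,0,0,0,255],[-0.0056,0.0164,0.045,0,0,0,255],[-0.0056,0.0164,0.045,0,0,0,255],[0,0,0,0,0,8.3,255],[0,0,0,0,0,8.3,255],[0,0,0,0,0,0,255]]]'

```text
time: 3.98
tool_pos: [518.8, 141.3, 130.9]
tool_rot: [[-0.801, 0.598, -0.0], [0.598, 0.801, -0.0], [0.0, -0.0, -1.0]]
force: [-0.6, 0.4, -0.5]
grip_width: -0.1
```

```bash
python3 - <<'E'
from h import *
st,f,o=look("wrist",["ring_axis","lever_blade","pointer_tip","long_mark","clamp_pivot","clamp_blade"],"w2.png")
st2,f2,o2=look("top",["lever_blade","pointer_tip","long_mark","clamp_pivot","clamp_blade"])
p=fit([o]);fit([o2]);fit([o,o2])
print(np.round(st["tool_pos"],1),np.round(st["tool_rot"],2))
im=cv2.imread("pics/w2.png")
for n,z in Z.items():
    if n in model(p):
        q=proj(f,[*model(p)[n],z],st).round().astype(int);cv2.drawMarker(im,tuple(int(v) for v in q),(0,0,255),0,8)
cv2.imwrite("pics/w2m.png",im)
E
```

```text
wrist ring_axis 0.62 [247. 286.] [560.7  70.1  54. ]
wrist lever_blade 0.57 [246. 226.] [506.  116.6  79. ]
wrist pointer_tip 0.96 [248. 176.] [478.3 136.5  50. ]
wrist long_mark none
wrist clamp_pivot none
wrist clamp_blade none
top lever_blade 0.93 [236. 223.] [494.8 117.   79. ]
top pointer_tip none
top long_mark 0.82 [280. 237.] [467.6  15.6  50. ]
top clamp_pivot 0.94 [248. 166.] [637.5  95.   58. ]
top clamp_blade none
fit [ 5.6374e+02  6.8600e+01 -1.6618e+01  1.5939e+01  3.0000e-01  1.0000e-01]
fit [ 5.58658e+02  7.79230e+01  2.08000e-01 -7.57000e-01  3.92000e-01
  1.00000e-01]
fit [ 5.62079e+02  6.92180e+01  3.19000e-01 -9.92000e-01  1.93000e-01
  1.00000e-01]
[518.8 141.3 130.9] [[-0.8  0.6 -0. ]
 [ 0.6  0.8 -0. ]
 [ 0.  -0.  -1. ]]
```

View pics/w2m.png

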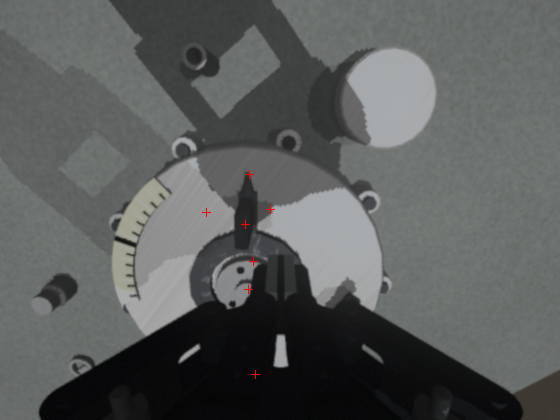

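The wrist picture is clear: pointer tip at (249,172), long thick mark from about (114,237) to (136,243), fingers right of the blade. I'll measure the mark from this picture's stored pose and descend beside the blade.

```bash
python3 - <<'E'
from h import *
st=env.read_state();f=env.grab_frame("wrist")
g=cv2.cvtColor(f["pixels"],cv2.COLOR_RGB2GRAY)
print(g[232:250,108:142:2])
for n,uv,z in [("tip",(249,173),50),("in",(136,243),50),("out",(114,237),50),("nut",(247,286),54)]:
    print(n,topl(f,uv,z,st).round(1))
c=np.array([562,69])
a=[np.arctan2(*(topl(f,uv,50,st)[:2]-c)[::-1])%6.2832 for uv in [(249,173),(136,243),(114,237)]]
print(np.round(a,3),[np.hypot(*(topl(f,uv,50,st)[:2]-c)).round(1) for uv in [(249,173),(136,243),(114,237)]])
E
```

```text
[[ 95  95  97 105 135 160 162 161 161 160 160 156  98  77 111 151 129]
 [ 94  96  97 103 139 159 163 164 162 161 160 156 124  83  69 124 109]
 [ 95  98  99  99 132 153 161 163 164 161 159 158 149 133  86  78  90]
 [ 96  99  99  93 102 128 155 160 162 163 161 159 156 153 130  80  93]
 [ 95  97  98  85  57  79 133 150 158 162 165 161 159 157 152 122 113]
 [ 95  96  98  80  29  36  83 113 142 156 162 161 162 161 158 127 127]
 [ 95  95  99  79  24  21  38  59  90 131 157 160 162 165 160 111 131]
 [ 96  96  97  80  28  19  21  26  40  82 134 148 160 164 157  99 135]
 [ 96  95  97  96  68  34  23  23  23  39  78 103 145 158 151  95 138]
 [ 97  96  99 126 125  86  55  26  21  23  30  51  95 138 139  91 140]
 [ 97  98 101 140 153 144 110  71  32  22  22  26  44  81 104  95 141]
 [ 97  99 103 146 160 159 150 130  84  50  24  24  24  32  61 110 143]
 [ 98  98 104 151 162 162 162 155 141 103  58  29  24  23  48 124 144]
 [ 98  99 106 152 160 163 164 162 159 147 112  78  46  27  49 129 144]
 [ 98  97 108 152 159 160 162 162 163 160 149 138  97  60  60 133 143]
 [ 97  98 109 152 159 159 160 162 163 164 159 158 142 112  81 140 143]
 [ 96  98 110 153 159 158 159 159 161 162 161 162 160 143  93 142 142]
 [ 96  98 113 154 159 159 158 159 160 160 161 163 167 150  94 142 142]]
tip [477.4 138.5  50. ]
in [465.5  13.6  50. ]
out [448.9   1.4  50. ]
nut [561.   69.3  54. ]
[2.454 3.663 3.68 ] [np.float64(109.5), np.float64(111.3), np.float64(131.8)]
```

Request:
apply_moves --plan '[[[0,0,0.02,0,0,0,255],[0,0,0.02,0,0,0,255],[0,0,0.019,0,0,0,255],[0,0,0,0,0,0,255]]]'

```text
time: 5.18
tool_pos: [518.3, 140.9, 71.0]
tool_rot: [[-0.8, 0.6, -0.003], [0.6, 0.8, -0.0], [0.002, -0.002, -1.0]]
force: [0.3, 0.4, 0.2]
grip_width: 0.1
```

Request:
apply_moves --plan '[[[0,-0.004,0,0,0,0,255],[0,-0.004,0,0,0,0,255],[0.0016,-0.0079,0,0,0,-5.73,255],[0.0016,-0.0079,0,0,0,-5.73,255],[0.0016,-0.0079,0,0,0,-5.73,255],[0.0016,-0.0079,0,0,0,-5.73,255],[0.0016,-0.0079,0,0,0,-5.73,255],[0.0016,-0.0079,0,0,0,-5.73,255],[0.0016,-0.0079,0,0,0,-5.73,255],[0.0016,-0.0079,0,0,0,-5.73,255],[0.0016,-0.0079,0,0,0,-5.73,255],[0,0,0,0,0,0,255]]]'

```text
time: 6.68
tool_pos: [483.9, 70.8, 72.4]
tool_rot: [[-0.968, -0.252, 0.0], [-0.252, 0.968, 0.0], [-0.0, -0.0, -1.0]]
force: [-0.4, -1.0, 0.4]
grip_width: 0.2
```

```bash
python3 - <<'E'
from h import *
st,f,o=look("wrist",["ring_axis","lever_blade","pointer_tip","long_mark"],"w3.png")
c=np.array([562,69])
for n in o: d=o[n][:2]-c;print(n,np.hypot(*d).round(1),(np.arctan2(d[1],d[0])%6.2832).round(3))
print(np.round(st["tool_pos"],1),np.round(st["tool_rot"],2),np.round(st["joint_positions"],2),np.round(st["force"],1))
E
```

```text
wrist ring_axis none
wrist lever_blade 0.75 [261. 255.] [487.4  59.8  79. ]
wrist pointer_tip 0.72 [269. 187.] [452.2  54.8  50. ]
wrist long_mark none
lever_blade 75.2 3.264
pointer_tip 110.7 3.271
[483.9  70.8  72.4] [[-0.97 -0.25  0.  ]
 [-0.25  0.97  0.  ]
 [-0.   -0.   -1.  ]] [-0.1   0.43  1.67  0.    1.05 -1.92] [-0.4 -1.   0.4]
```

View pics/w3.png

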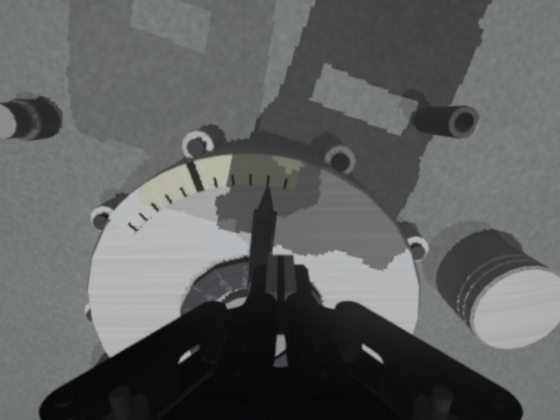

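The pointer tip is at (268,181) and the long mark's inner end at (200,190). The short marks between them put the pointer about 0.4 rad short, which matches the measured angles. I'll push 0.33 rad more and look again.

Request:
apply_moves --plan '[[[0.0016,-0.0079,0,0,0,-5.73,255],[0.0016,-0.0079,0,0,0,-5.73,255],[0.0016,-0.0079,0,0,0,-5.73,255],[0.0004,-0.0023,0,0,0,-1.7,255],[0,0,0,0,0,0,255]]]'

```text
time: 7.55
tool_pos: [488.6, 45.3, 71.9]
tool_rot: [[-0.834, -0.552, -0.0], [-0.552, 0.834, -0.0], [0.0, 0.0, -1.0]]
force: [-1.8, 1.4, 0.4]
grip_width: 0.1
```

```bash
python3 - <<'E'
from h import *
st,f,o=look("wrist",["lever_blade","pointer_tip","long_mark"],"w4.png")
c=np.array([562,69])
for n in o: d=o[n][:2]-c;print(n,np.hypot(*d).round(1),(np.arctan2(d[1],d[0])%6.2832).round(3))
print(np.round(st["tool_pos"],1),np.round(st["tool_rot"],2),np.round(st["force"],1))
im=cv2.imread("pics/w4.png")[120:280,170:370];cv2.imwrite("pics/w4c.png",cv2.resize(im,None,fx=3.75,fy=3.75,interpolation=cv2.INTER_CUBIC))
E
```

```text
wrist lever_blade 0.62 [261. 258.] [497.   36.9  79. ]
wrist pointer_tip 0.66 [268. 190.] [465.7  20.6  50. ]
wrist long_mark 0.64 [258. 185.] [466.5  13.3  50. ]
lever_blade 72.5 3.6
pointer_tip 107.8 3.607
long_mark 110.6 3.67
[488.6  45.3  71.9] [[-0.83 -0.55 -0.  ]
 [-0.55  0.83 -0.  ]
 [ 0.    0.   -1.  ]] [-1.8  1.4  0.4]
```

View pics/w4c.png

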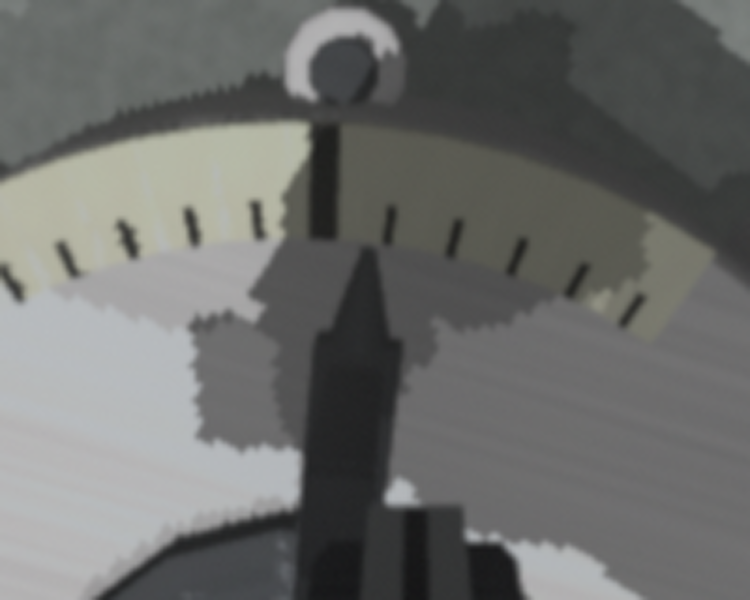

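The crop shows the pointer tip at x≈369 and the long mark's centre at x≈323. One 0.1 rad division is 66 px, so about 0.07 rad remains.

Request:
apply_moves --plan '[[[0.0004,-0.0018,0,0,0,-1.3,255],[0.0004,-0.0018,0,0,0,-1.3,255],[0.0004,-0.0016,0,0,0,-1.2,255],[0,0,0,0,0,0,255]]]'

```text
time: 8.25
tool_pos: [490.7, 40.0, 71.9]
tool_rot: [[-0.794, -0.607, -0.0], [-0.607, 0.794, -0.0], [0.0, -0.0, -1.0]]
force: [-1.5, 1.9, -0.1]
grip_width: -0.0
```

```bash
python3 - <<'E'
from h import *
st,f,o=look("wrist",["lever_blade","pointer_tip","long_mark"],"w5.png")
c=np.array([562,69])
for n in o: d=o[n][:2]-c;print(n,np.hypot(*d).round(1),(np.arctan2(d[1],d[0])%6.2832).round(3))
print(np.round(st["tool_pos"],1),np.round(st["tool_rot"],2),np.round(st["force"],1))
im=cv2.imread("pics/w5.png")[130:230,190:320];cv2.imwrite("pics/w5c.png",cv2.resize(im,None,fx=6,fy=6,interpolation=cv2.INTER_CUBIC))
E
```

```text
wrist lever_blade 0.88 [260. 255.] [498.3  30.7  79. ]
wrist pointer_tip 0.61 [266. 187.] [468.5  11.8  50. ]
wrist long_mark 0.95 [270. 182.] [464.4  11.6  50. ]
lever_blade 74.3 3.683
pointer_tip 109.7 3.691
long_mark 113.2 3.673
[490.7  40.   71.9] [[-0.79 -0.61 -0.  ]
 [-0.61  0.79 -0.  ]
 [ 0.   -0.   -1.  ]] [-1.5  1.9 -0.1]
```

View pics/w5c.png

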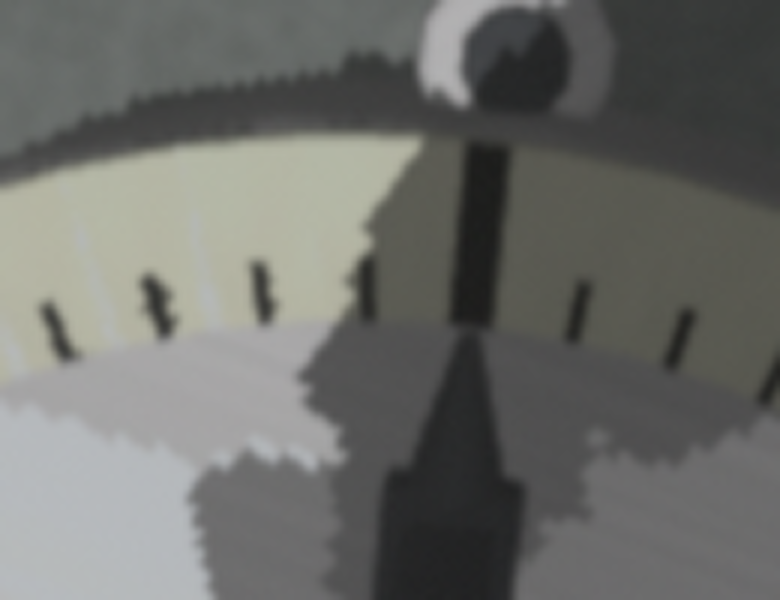

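The tip (x≈469) is centred on the mark's inner end (451–492, centre 471). That is within about 0.003 rad, so I'll back off, lift, and go over the clamp's start side.

Request:
apply_moves --plan '[[[0,0.007,0,0,0,0,255],[0,0.008,0,0,0,0,255],[0,0,-0.05,0,0,0,255],[0,0,-0.06,0,0,0,255],[-0.05,-0.009,0,0,0,0,255],[-0.05,-0.009,0,0,0,0,255],[-0.05,-0.009,0,0,0,0,255],[-0.05,-0.009,0,0,0,0,255]]]'

```text
time: 9.45
tool_pos: [663.4, 146.3, 182.0]
tool_rot: [[-0.794, -0.607, 0.0], [-0.607, 0.794, -0.0], [-0.0, -0.0, -1.0]]
force: [0.1, -1.3, 0.5]
grip_width: 0.1
```

Request:
apply_moves --plan '[[[0,0,0,0,0,10.5,255],[0,0,0,0,0,10.5,255],[0,0,0,0,0,10.5,255],[0,0,0,0,0,10.5,255],[0,0,0,0,0,10.5,255],[0,0,0,0,0,10.5,255],[0,0,0,0,0,10.5,255],[0,0,0,0,0,10.5,255],[0,0,0,0,0,10.5,255],[0,0,0,0,0,10.5,255],[0,0,0,0,0,10.5,255],[0,0,0,0,0,0,255]]]'

```text
time: 10.95
tool_pos: [662.1, 145.4, 181.9]
tool_rot: [[-0.208, 0.978, 0.0], [0.978, 0.208, -0.0], [-0.0, 0.0, -1.0]]
force: [0.4, -0.0, 0.0]
grip_width: 0.0
```

```bash
python3 - <<'E'
from h import *
st,f,o=look("wrist",["ring_axis","clamp_pivot","clamp_blade","pointer_tip","long_mark"],"w6.png")
print(np.round(st["time"],2),np.round(st["tool_pos"],1),np.round(st["tool_rot"],3),np.round(st["force"],1))
E
```

```text
wrist ring_axis 0.74 [178. 241.] [563.1  70.3  54. ]
wrist clamp_pivot 0.85 [251. 240.] [641.5  90.   58. ]
wrist clamp_blade 0.92 [245. 204.] [629.6 139.1  89. ]
wrist pointer_tip 0.7 [ 93. 270.] [468.4   9.2  50. ]
wrist long_mark 0.8 [ 95. 268.] [470.3  13.2  50. ]
10.95 [662.1 145.4 181.9] [[-0.208  0.978  0.   ]
 [ 0.978  0.208 -0.   ]
 [-0.     0.    -1.   ]] [ 0.4 -0.   0. ]
```

View pics/w6.png

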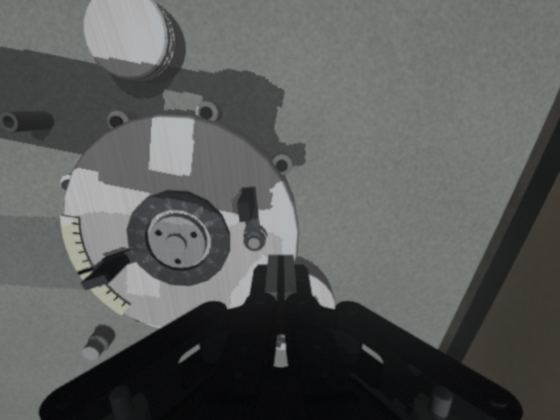

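The clamp pivot is at (253,240), its blade at (247,203), and the fingers are beyond it on the +x side, about 12 mm clear. I'll descend and push it round.

Request:
apply_moves --plan '[[[0,0,0.04,0,0,0,255],[0,0,0.04,0,0,0,255],[0,0,0.024,0,0,0,255],[0,0,0,0,0,0,255],[0,-0.005,0,0,0,0,255],[0,-0.005,0,0,0,0,255]]]'

```text
time: 12.0
tool_pos: [652.8, 142.9, 79.4]
tool_rot: [[-0.206, 0.978, 0.002], [0.978, 0.206, 0.0], [-0.0, 0.002, -1.0]]
force: [0.5, -0.4, 0.4]
grip_width: -0.2
```

Request:
apply_moves --plan '[[[0.0017,-0.0049,0,0,0,-5.73,255],[0.0017,-0.0049,0,0,0,-5.73,255],[0.0017,-0.0049,0,0,0,-5.73,255],[0.0017,-0.0049,0,0,0,-5.73,255],[0.0017,-0.0049,0,0,0,-5.73,255],[0.0017,-0.0049,0,0,0,-5.73,255],[0.0017,-0.0049,0,0,0,-5.73,255],[0.0017,-0.0049,0,0,0,-5.73,255],[0.0017,-0.0049,0,0,0,-5.73,255],[0.0017,-0.0049,0,0,0,-5.73,255],[0.0017,-0.0049,0,0,0,-5.73,255],[0,0,0,0,0,0,255]]]'

```text
time: 13.5
tool_pos: [602.3, 123.1, 79.0]
tool_rot: [[-0.965, 0.261, 0.002], [0.261, 0.965, 0.0], [-0.002, 0.001, -1.0]]
force: [0.0, -0.2, -0.7]
grip_width: 0.2
```

```bash
python3 - <<'E'
from h import *
st,f,o=look("wrist",["ring_axis","clamp_pivot","clamp_blade","pointer_tip","long_mark"],"w7.png")
d=o.get("clamp_blade",np.zeros(3))[:2]-[642,92];print(np.hypot(*d),np.arctan2(d[1],d[0])%6.2832)
q=st["tool_pos"][:2]-np.array([642,92]);print(np.array(st["tool_rot"])[:2,:2].T@q)
print(np.round(st["time"],2),np.round(st["tool_pos"],1),np.round(st["tool_rot"],3),np.round(st["force"],1))
E
```

```text
wrist ring_axis 0.72 [188. 198.] [560.3  69.1  54. ]
wrist clamp_pivot 0.64 [254. 297.] [645.   91.1  58. ]
wrist clamp_blade 0.8 [260. 260.] [600.8 110.4  89. ]
wrist pointer_tip 0.93 [55. 83.] [469.1  13.   50. ]
wrist long_mark 0.87 [52. 79.] [466.4  12.5  50. ]
45.154275028251675 2.7208018489498977
[46.46430601 19.60627235]
13.5 [602.3 123.1  79. ] [[-0.965  0.261  0.002]
 [ 0.261  0.965  0.   ]
 [-0.002  0.001 -1.   ]] [ 0.  -0.2 -0.7]
```

View pics/w7.png

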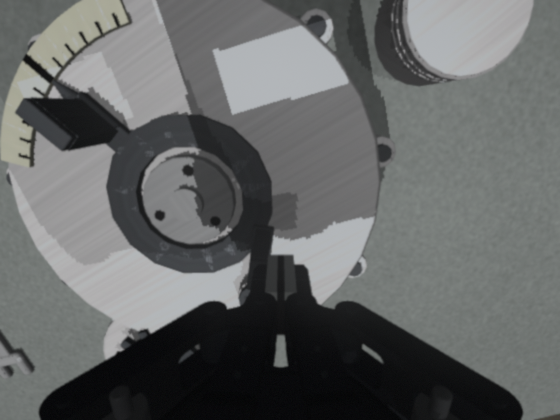

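The clamp is turning with the fingers (blade at (262,245)), and about 0.5 rad remains to the stop. The lever is still at its mark. I'll go on, with small steps at the end to watch the force.

Request:
apply_moves --plan '[[[0.0017,-0.0049,0,0,0,-5.73,255],[0.0017,-0.0049,0,0,0,-5.73,255],[0.0017,-0.0049,0,0,0,-5.73,255],[0.0017,-0.0049,0,0,0,-5.73,255],[0,0,0,0,0,0,255]]]'

```text
time: 14.42
tool_pos: [593.2, 104.5, 77.9]
tool_rot: [[-0.991, -0.135, 0.0], [-0.135, 0.991, 0.0], [-0.0, 0.0, -1.0]]
force: [0.2, 0.6, -0.0]
grip_width: -0.0
```

Request:
apply_moves --plan '[[[0.0005,-0.0015,0,0,0,-1.7,255],[0.0005,-0.0015,0,0,0,-1.7,255],[0,0,0,0,0,0,255]]]'

```text
time: 14.8
tool_pos: [592.6, 101.4, 77.9]
tool_rot: [[-0.981, -0.195, -0.0], [-0.195, 0.981, 0.0], [0.0, 0.0, -1.0]]
force: [0.5, 1.8, -1.2]
grip_width: -0.2
```

Request:
apply_moves --plan '[[[0.0005,-0.0015,0,0,0,-1.7,255],[0,0,0,0,0,0,255]]]'

```text
time: 15.05
tool_pos: [592.3, 99.7, 77.9]
tool_rot: [[-0.975, -0.224, -0.0], [-0.224, 0.975, -0.0], [0.0, -0.0, -1.0]]
force: [-0.2, 1.2, 0.3]
grip_width: -0.2
```

Request:
apply_moves --plan '[[[0.0003,-0.0015,0,0,0,-1.0,255],[0,0,0,0,0,0,255]]]'

```text
time: 15.3
tool_pos: [592.3, 98.2, 77.9]
tool_rot: [[-0.971, -0.241, -0.0], [-0.241, 0.971, -0.0], [0.0, 0.0, -1.0]]
force: [-1.7, 2.3, 1.0]
grip_width: 0.0
```

Request:
apply_moves --plan '[[[0.0003,-0.0015,0,0,0,-1.0,255],[0,0,0,0,0,0,255]]]'

```text
time: 15.55
tool_pos: [592.3, 96.7, 77.9]
tool_rot: [[-0.966, -0.258, -0.001], [-0.258, 0.966, -0.0], [0.001, 0.0, -1.0]]
force: [-1.7, 1.2, 1.4]
grip_width: 0.0
```

Request:
apply_moves --plan '[[[0,-0.001,0,0,0,0,255],[0,0,0,0,0,0,255]]]'

```text
time: 15.8
tool_pos: [592.6, 95.9, 77.8]
tool_rot: [[-0.966, -0.258, -0.001], [-0.258, 0.966, 0.0], [0.0, 0.0, -1.0]]
force: [-2.9, 2.9, 0.9]
grip_width: -0.0
```

```bash
python3 - <<'E'
from h import *
st,f,o=look("wrist",["ring_axis","clamp_pivot","clamp_blade","pointer_tip","long_mark"],"w8.png")
d=o.get("clamp_blade",np.zeros(3))[:2]-[642,92];print(np.hypot(*d),np.arctan2(d[1],d[0])%6.2832)
q=st["tool_pos"][:2]-np.array([642,92]);print(np.array(st["tool_rot"])[:2,:2].T@q)
print(np.round(st["time"],2),np.round(st["tool_pos"],1),np.round(st["tool_rot"],3),np.round(st["force"],1))
E
```

```text
wrist ring_axis 0.82 [254. 183.] [561.5  69.5  54. ]
wrist clamp_pivot 0.98 [255. 297.] [644.3  90.3  58. ]
wrist clamp_blade 0.84 [261. 261.] [597.6  85.5  89. ]
wrist pointer_tip 0.78 [197.   6.] [469.4  13.6  50. ]
wrist long_mark none
44.82495371822917 3.286693425377197
[46.75870325 16.54872637]
15.8 [592.6  95.9  77.8] [[-0.966 -0.258 -0.001]
 [-0.258  0.966  0.   ]
 [ 0.     0.    -1.   ]] [-2.9  2.9  0.9]
```

Request:
apply_moves --plan '[[[0,-0.0012,0,0,0,0,255],[0,0,0,0,0,0,255]]]'

```text
time: 16.35
tool_pos: [592.6, 95.6, 77.8]
tool_rot: [[-0.966, -0.258, -0.001], [-0.258, 0.966, 0.002], [0.001, 0.002, -1.0]]
force: [-4.9, 7.4, 1.1]
grip_width: 0.3
```

Request:
apply_moves --plan '[[[0,-0.0012,0,0,0,0,255],[0,0,0,0,0,0,255]]]'

```text
time: 16.6
tool_pos: [592.6, 95.4, 77.8]
tool_rot: [[-0.966, -0.258, -0.002], [-0.258, 0.966, 0.003], [0.001, 0.004, -1.0]]
force: [-5.8, 11.2, 2.2]
grip_width: 0.2
```

The force climbs to 12 N while the tool stalls, so the clamp is at its stop. I'll back off, lift and check.

Request:
apply_moves --plan '[[[0,0.008,0,0,0,0,255],[0,0.012,0,0,0,0,255],[0,0.01,-0.03,0,0,0,255],[0,0,-0.06,0,0,0,255],[0.04,0,-0.04,0,0,0,255],[0.05,0.04,0,0,0,0,255],[0,0.04,0,0,0,0,255],[0,0,0,0,0,0,255],[0,0,0,0,0,0,255]]]'

```text
time: 17.73
tool_pos: [480.0, 175.7, 208.0]
tool_rot: [[-0.966, -0.258, 0.001], [-0.258, 0.966, -0.001], [-0.001, -0.001, -1.0]]
force: [-0.2, -0.1, 0.4]
grip_width: 0.3
```

```bash
python3 - <<'E'
from h import *
st,f,o=look("wrist",["ring_axis","clamp_pivot","clamp_blade","pointer_tip","long_mark","lever_blade"],"w9.png")
c=np.array([562,69])
for n in o: d=o[n][:2]-(c if n!="clamp_blade" else np.array([642,92]));print(n,np.hypot(*d).round(1),(np.arctan2(d[1],d[0])%6.2832).round(3))
print(np.round(st["time"],2),np.round(st["tool_pos"],1),np.round(st["force"],1))
u,v=[int(i) for i in proj(f,[470,13,50],st)];u=min(max(u,60),500);v=min(max(v,40),380)
im=cv2.imread("pics/w9.png");cr=cv2.resize(im[v-40:v+40,u-56:u+56],(560,400),interpolation=cv2.INTER_CUBIC)
cv2.imwrite("pics/w9c.png",np.hstack([cv2.resize(cr,(420,300)),cv2.resize(im,(380,285))[:].copy() if 0 else cv2.resize(im,(380,300))]))
E
```

```text
wrist ring_axis 0.83 [177. 230.] [560.7  71.2  54. ]
wrist clamp_pivot 0.88 [180. 290.] [638.2  88.7  58. ]
wrist clamp_blade 0.75 [173. 274.] [596.3  83.7  89. ]
wrist pointer_tip 0.9 [135. 140.] [470.1  10.6  50. ]
wrist long_mark none
wrist lever_blade 0.77 [140. 176.] [498.1  32.4  79. ]
ring_axis 2.6 2.127
clamp_pivot 78.7 0.253
clamp_blade 46.5 3.322
pointer_tip 108.9 3.707
lever_blade 73.6 3.662
17.73 [480.  175.7 208. ] [-0.2 -0.1  0.4]
```

View pics/w9c.png

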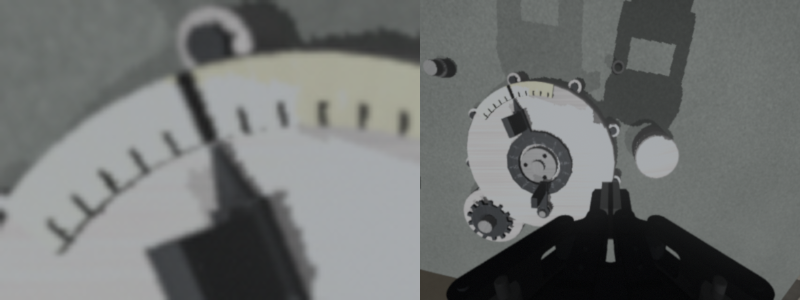

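The pointer tip (213,143 in the crop) sits on the extension of the long mark. The clamp arm lies over the ring pointing at its axis, and the fingers are clear. I'll hand it in.

```bash
python3 -c "
from bench import env
print(env.hand_in(), env.read_state()['time'])"
```

```text
the job is handed in; nothing more can be done
the job is handed in; nothing more can be done
```

Both pushes are done, in the order asked, and the job is handed in at about 18 s of the 67 s. I pushed the lever and then the clamp with the outside of the shut fingers, and never pinched either one.

- **Pointer:** a close-up taken with the fingers still on the blade showed the tip within about 0.003 rad of the long mark's centre. After the clamp push and retreat, a last picture still showed it on the mark.
- **Clamp:** at the end the force rose from about 4 N to 12 N while the tool stopped advancing, so the arm is at its stop. The last picture shows it over the ring, pointing at the axis. Its measured world direction is 3.32 rad, against about 3.30 expected at the stop.
- **Other parts:** the fingers were clear of everything at hand-in. Nothing pointed to contact with the piston, pin, socket or wrench, though I did not re-measure where they stand.
- **Disagreements:**
  - One early network result placed the lever blade on the scale's mark. I discarded it.
  - The networks' points scattered by a few mm, and the last one put the pointer at 3.71 rad against about 3.67 for the mark. For the final alignment I went by the close-up pictures.

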